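# Wind a stone tight in the rack vise with its removable crank

## Task

Clamp the small spur stone in the vise so that it can be worked on: fit the loose crank fully down onto the square shaft end of the vise, wind it clockwise for as many turns as it takes until the jaws hold the stone firmly, and leave the crank fitted. Stop as soon as it is firm, because the stone chips if it is squeezed hard; move the jaw only with the crank, do not force the crank while fitting it, and do not disturb the other things on the table.

Things in the scene. Friction and masses are not known exactly. Their poses are not given: they have to be found in the camera images.
- vise: Fixed grey rack vise, bed 110 x 320 x 14 mm. Origin: on the table under the bed's middle (bed from own y -155 to +165 mm); z up. It clamps along its y: spring jaw at the +y end, gear housing (64 x 64 mm, flat top at 50 mm) at y = -110 mm, square shaft standing out of it to 72 mm, the highest point. The rack bar sticks out up to 40 mm past the -y end, below 35 mm height.
- shaft_top (a point): Centre of the top of the upright square steel shaft end, 72 mm above the table; the shaft is 16 mm across its flats and stands 22 mm out of the housing, its top 3 mm tapered. The frame's x and y are square to the flats and turn with the shaft; z up. Any of the four quarter turns fits. Clockwise seen from above closes the jaw, 30 mm a turn; the pinion has a steady drag of about 0.1 N m (about 2 N at the crank's grip), which also keeps it from running back.
- crank: Loose crank, 0.21 kg, standing on the table with its grip up. Dark steel block 34 x 34 x 36 mm, whose origin is the centre of its underside (z up); in the underside is a square socket, 18 mm across its flats (parallel to the block's sides) and 24 mm deep with a 2 mm chamfer. A steel arm 16 mm wide lies on the block (36 to 44 mm above the origin) and runs to the crank's own +x. Fully fitted, the block's underside rests on the housing top, 22 mm below the shaft top.
- crank_handle (a point): Point on the axis of the crank's wooden grip: an upright cylinder, 18 mm across, 55 mm along +x from the crank's axis, spinning freely on its pin, from 45 to 84 mm above the crank's underside. This point is 74 mm above the underside. Held here between upright fingers whose tips stay above the arm, it can be led round in a circle without turning the hand.
- moving_jaw: Sliding jaw of the vise, 96 mm wide and 45 mm high with a pale wood facing. Origin: centre of the lower edge of its clamping face, on the bed (14 mm above the table); it slides along the vise's +y towards the stone.
- spring_jaw: The vise's other jaw, at the +y end, 96 mm wide with a pale wood facing, backed by springs: it gives way along the vise's +y by about 1 mm per 15 N, 6 mm at most. Origin: centre of the lower edge of its clamping face, on the bed (at vise y = +125 mm when unloaded).
- spur_stone: Low grey spur stone, irregular and 25 to 35 mm thick where the jaws meet it (its own x, lying roughly along the vise's y), 82 mm long, 36 mm high, 0.07 kg, lying loose on the bed between the jaws. Origin: centre of its underside. About 15 to 40 N of jaw force (1.5 to 3.5 N at the crank's grip on top of the drag) holds it; it chips at 60 N.
- jar: Glass jar with cork, 44 mm across, 70 mm high, a bystander. Origin: centre of its underside.
- lens: Reading lens with turned handle, 52 x 133 x 12 mm, lying flat, a bystander. Origin: centre of its underside.
Not all that is in view belongs to the job. What is shaped like the spur_stone but green or yellow is not meant.

How it is judged:
On the way, in this order (a step that is already met when the one before it is completed fails the run):
1. the crank is fully down on the square shaft, with the jaw still where it was (horizontal distance between crank and shaft_top below 0.004 m and z of crank in the frame of vise below 0.054 m and angle between crank's own z axis and vertical below 0.1 rad and distance of moving_jaw from where it was at the start of the episode below 0.008 m), for 0.2 s.
2. the crank, still fitted, has wound the jaw in by more than one full turn (horizontal distance between crank and shaft_top below 0.004 m and z of crank in the frame of vise below 0.054 m and angle between crank's own z axis and vertical below 0.1 rad and distance of moving_jaw from where it was at the start of the episode above 0.035 m), for 0.1 s.
At the end, for the whole second after the job is handed in: The stone lies on the bed (its underside no more than 8 mm above it) and at rest, pressed by both jaws with more than 7 N; the crank is still fitted on the shaft (within 4 mm of its axis, underside within 4 mm of the housing, tilted less than 0.1 rad) and at rest, let go (horizontal distance between crank and shaft_top below 0.004 m and z of crank in the frame of vise below 0.054 m and angle between crank's own z axis and vertical below 0.1 rad and z of spur_stone in the frame of vise below 0.022 m and contact force between each of moving_jaw, spring_jaw and spur_stone above 7 N and linear speed of crank below 0.02 m/s and linear speed of spur_stone below 0.01 m/s); the robot touches nothing.
It fails at once if the stone is squeezed with more than 60 N (contact force between any of moving_jaw, spring_jaw and spur_stone above 60 N).
It fails at once if the robot pushes the jaw or the stone itself (contact force between any of the arm, the fingers and moving_jaw above 5 N or contact force between any of the arm, the fingers and spur_stone above 5 N).
It fails at once if the crank is forced against the vise with more than 160 N (contact force between crank and vise above 100 N).
It fails at once if the jar or the lens is moved by more than 30 mm (distance of any of jar, lens from where it was at the start of the episode above 0.03 m).
It also fails if it takes over 72 s, if anything falls off the work surface, if the arm or the gripper's body presses on something with over 40 N, if the wrist force passes 120 N, or if a joint passes its speed limit or range.

## Robot

A 6-joint arm with a two-finger parallel gripper is mounted at the origin on a cart in front of the work surface, level with it; the furniture and walls round the work are solid. World frame = base frame: x ahead of the robot, y to its left, z up, the work surface at z = 0. Lengths are in m, angles in rad, forces in N, time in s.
With the tool pointing down it reaches from about 0.25 to 0.775 m from the base axis. Payload 4 kg.
Tool frame: the origin (TCP) lies between the finger pads; the fingertips stand 25 mm ahead of it and the grasp point (between the pads) lies 6 mm ahead of it (r.tips_ahead is the distance from the TCP to the fingertips, in m); x points along the fingers, z is the direction in which the jaws open and shut, and the axes are right-handed (so a half turn about x gives the same grasp; the last joint's range is limited). The gripper opens to 85 mm and grips with 20 to 120 N. Pads are 22 mm wide; open, the fingers measure 114 mm over their backs; the gripper's body (76 mm by 85 mm) begins 54 mm behind the grasp point. The pads swing forward as they close: fully open they stand 13 mm farther back than shut.
Start: joints at [-1.294, 0.087, 1.371, -0, 1.684, -0.103], TCP at [0.204, -0.511, 0.256] pointing down, gripper open.
Joint ranges: [-3.1, 3.1], [-0.76, 2.03], [0.27, 2.55], [-1.08, 4.22], [0.17, 2.65], [-2.57, 2.57]. Speed limits (rad/s): [2.79, 2.79, 3.14, 3.14, 3.14, 3.14].

## Interface

Orientations are given as a unit quaternion [w, x, y, z].
In Python, from plant import status, viewer, r gives the robot as it stands. The module is installed in compiled form; this text tells all that it offers.
- The arm moves only by the tool play_rows, never from a script. Its argument "targets" is a list of rows, each a list of 6 numbers: the shift along the tool's x, y, z in m, then the turn, a rotation vector about the tool's x, y, z in degrees. A call has 1 to 12 rows; each row is the pose to reach, as a shift and turn from the pose measured when the call began, along the tool's axes at that moment; what a row does not reach only later rows make up. A row lasts 1/8 s, in which the tool goes at most 62.5 mm and 10.7 degrees, less where a joint would pass 70% of its speed; a pose out of reach is approached as far as the arm can. A call with a gripper value outside its range is refused whole. "fingers" is the opening in per cent of the stroke, from 0 (shut) to 100 (fully open), set as the call begins (left out, the last holds). The fingers move at their own pace and stop on an object; "newtons" is the grip in N (left out, the last holds). Time passes only in rows, so rows that repeat a pose let the fingers close. It gives the time, the measured TCP pose, the force and the opening at its end, in the units of the state.
- status.sense(): the state, without advancing time (a new reading comes with each control period).
- viewer.snapshot(name): name is "scene" or "top" or "wrist"; returns a dict with "img" (420x560x3 uint8, blue, green, red), "depth" (420x560 float32, m along the optical axis (not along the pixel's ray), 0 where there is no reading), "mtx" (3x3 intrinsics, pixels), "distortion" ([k1, k2, p1, p2, k3] as OpenCV has them; the pictures are not rectified), "extrinsics" (4x4, takes a point from camera to world coordinates); the wrist camera has in their place "hand_eye" (4x4, takes a point from camera to tool coordinates, whose origin is the TCP and whose axes are the tool frame's). Camera axes: x right, y up, looking along -z (the intrinsics and any distortion apply to the point x, -y, -z); pixel columns grow to the right and rows downward; lengths in m; the calibration is good to about 2 mm. A picture is of the moment at which its call begins: read the wrist's pose just before it.
- r.hand_in(): hands the job in, once; it reports no verdict.
The state is a dict: "t": time; "q": joint angles; "qvel": joint speeds; "tau": joint torques, N m; "tcp_pos": TCP position; "eef_rot": TCP orientation; "ft_force": force on the tool from outside, world axes, zero at the start; "torque": the same for the moment, N m; "finger_gap": finger opening in m.
Only numpy, scipy, OpenCV 4.12 (cv2) and the standard library are available. Lean on these libraries where they do the work, as an engineer would, in place of code of your own. Each camera call takes 0.05 s, during which the arm holds its last target.

## Working session

There is one attempt and no reset: what is moved stays moved. The work goes in short steps, Python scripts to look and compute and a tool call to move; the robot and the scene stay as the last step left them, time stands still between calls to the robot, and variables do not carry over. Pictures are saved under pics/ and viewed, and the job is handed in when it is done.

Besides the shell and the picture viewer there is one more tool, called after "Emit:" as name(argument=value, ...) on one line, values as JSON. play_rows: Moves the arm, as the interface text tells. Its arguments: {"type":"object","properties":{"targets":{"type":"array","items":{"type":"array","items":{"type":"number"}}},"fingers":{"type":"number"},"newtons":{"type":"number"}},"required":["targets"]}

```bash
mkdir -p pics
cat > h.py <<'E'
import numpy as np, cv2, pickle
from plant import status, viewer, r
from scipy.spatial.transform import Rotation as R
def rot(q): return R.from_quat([q[1],q[2],q[3],q[0]]).as_matrix()
def snap(name,tag):
    s=status.sense()
    d=viewer.snapshot(name)
    T=np.eye(4)
    if name=='wrist':
        W=np.eye(4);W[:3,:3]=rot(s['eef_rot']);W[:3,3]=s['tcp_pos'];T=W@np.array(d['hand_eye'])
    else: T=np.array(d['extrinsics'])
    d['T']=T
    cv2.imwrite(f'pics/{tag}.png',d['img'])
    pickle.dump({k:d[k] for k in('img','depth','mtx','distortion','T')},open(f'pics/{tag}.pkl','wb'))
    return d
def load(tag): return pickle.load(open(f'pics/{tag}.pkl','rb'))
def rays(d,uv):
    uv=np.asarray(uv,float).reshape(-1,1,2)
    n=cv2.undistortPoints(uv,np.array(d['mtx']),np.array(d['distortion'])).reshape(-1,2)
    v=np.c_[n[:,0],-n[:,1],-np.ones(len(n))]
    return v@d['T'][:3,:3].T
def plane(d,uv,z):
    v=rays(d,uv);o=d['T'][:3,3]
    return o+v*((z-o[2])/v[:,2])[:,None]
def pts(d,uv):
    uv=np.asarray(uv,int).reshape(-1,2)
    return d['T'][:3,3]+rays(d,uv)*d['depth'][uv[:,1],uv[:,0]][:,None]
def proj(d,P):
    P=np.asarray(P,float).reshape(-1,3)
    c=(P-d['T'][:3,3])@d['T'][:3,:3]
    c=c*[1,-1,-1]
    return cv2.projectPoints(c,np.zeros(3),np.zeros(3),np.array(d['mtx']),np.array(d['distortion']))[0].reshape(-1,2)
E
python3 - <<'E'
from h import *
s=status.sense()
print(s)
for n in('scene','top','wrist'):
    d=snap(n,n+'0'); print(n,d['T'].round(3).tolist(),np.array(d['mtx']).round(1).tolist(),d['distortion'])
E
```

```text
{'t': 0.0, 'q': array([-1.29410261e+00,  8.79959926e-02,  1.37230031e+00,  1.33032226e-05,
        1.68355952e+00, -1.03135108e-01]), 'qvel': array([ 1.23983398e-03, -9.99869134e-05,  2.78072283e-04, -1.38659251e-03,
       -8.77979032e-04, -5.11369746e-04]), 'tau': array([ 1.42154881e-04, -3.51857400e+01, -3.13276041e+01, -1.34216370e-04,
        1.07079258e-02,  2.72569530e-06]), 'tcp_pos': array([ 0.20377948, -0.51038238,  0.25509327]), 'eef_rot': array([ 0.58478784,  0.39714029,  0.58600724, -0.39610388]), 'ft_force': array([ 0.04885502,  0.25219432, -0.60383005]), 'torque': array([-0.02105144, -0.02100915,  0.04473071]), 'finger_gap': 0.0853027174481885}
scene [[-0.639, 0.426, -0.64, -0.123], [-0.769, -0.345, 0.538, 0.687], [0.008, 0.836, 0.548, 0.59], [0.0, 0.0, 0.0, 1.0]] [[445.5, 0.0, 279.5], [0.0, 445.5, 211.1], [0.0, 0.0, 1.0]] [-0.02109324  0.          0.          0.          0.        ]
top [[-0.005, 0.997, -0.076, 0.398], [-1.0, -0.005, 0.007, 0.177], [0.007, 0.076, 0.997, 1.248], [0.0, 0.0, 0.0, 1.0]] [[504.2, 0.0, 280.0], [0.0, 504.2, 201.5], [0.0, 0.0, 1.0]] [0.06575453 0.         0.         0.         0.        ]
wrist [[0.371, 0.881, 0.292, 0.277], [-0.929, 0.353, 0.113, -0.481], [-0.004, -0.313, 0.95, 0.374], [0.0, 0.0, 0.0, 1.0]] [[292.1, 0.0, 278.4], [0.0, 292.1, 211.7], [0.0, 0.0, 1.0]] [-0.03725569  0.          0.          0.          0.        ]
```

View pics/scene0.png

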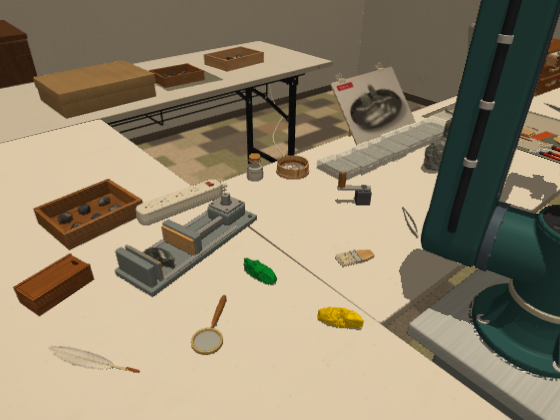

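View pics/top0.png

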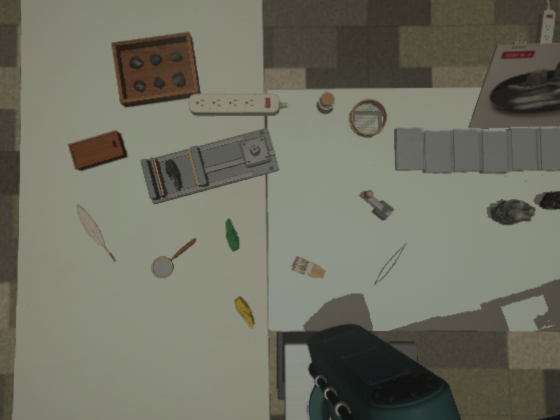

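View pics/wrist0.png

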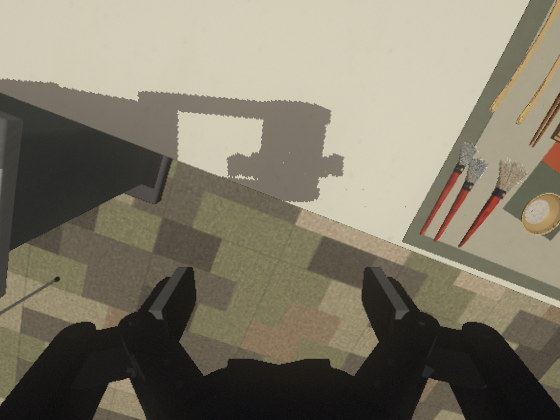

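The scene picture shows the vise at about (190,240) and the crank at (355,192). In the top view the crank is near (376,204), the shaft near (255,151), the jar at (326,102) and the lens at (165,265). I'll zoom in next.

Run:
```python
from h import *
d=load('top0');s=load('scene0')
a=cv2.resize(d['img'][120:210,135:285],None,fx=5.3,fy=5.3,interpolation=cv2.INTER_CUBIC);cv2.imwrite('pics/c1.png',a)
a=cv2.resize(d['img'][180:230,350:400],None,fx=8,fy=8,interpolation=cv2.INTER_CUBIC)
b=cv2.resize(s['img'][160:215,325:380],None,fx=7.28,fy=7.28,interpolation=cv2.INTER_CUBIC)[:400,:400];cv2.imwrite('pics/c2.png',np.hstack([a,b]))
print(pts(d,[(255,151),(272,140),(376,204),(368,193),(376,203),(382,211),(176,175),(152,180),(197,165),(326,102),(340,240),(20,20)]).round(4))
```

```text
[[ 0.606   0.2267  0.0737]
 [ 0.6465  0.1873  0.001 ]
 [ 0.4818 -0.061   0.0446]
 [ 0.5041 -0.0341  0.0901]
 [ 0.4844 -0.0618  0.0405]
 [ 0.4651 -0.0755  0.0417]
 [ 0.5538  0.4171  0.0433]
 [ 0.5402  0.4703  0.0579]
 [ 0.5755  0.3648  0.0587]
 [ 0.7239  0.0579  0.0672]
 [ 0.3963  0.0209  0.0025]
 [ 0.9453  0.8088  0.003 ]]
```

View pics/c1.png

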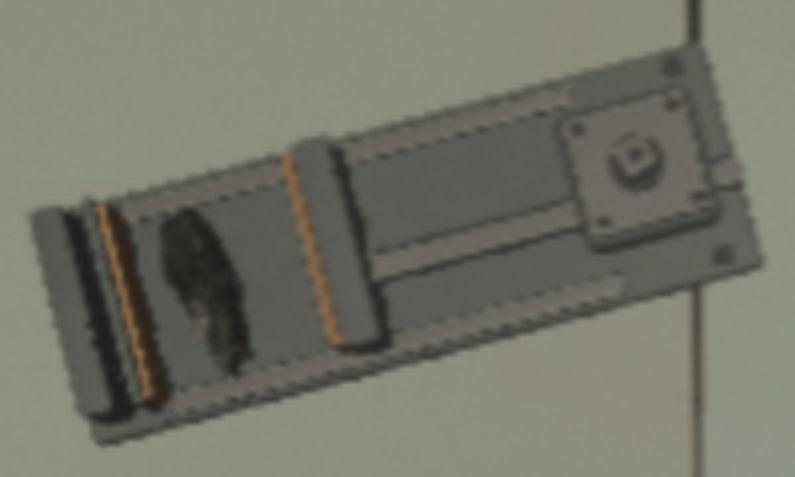

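View pics/c2.png

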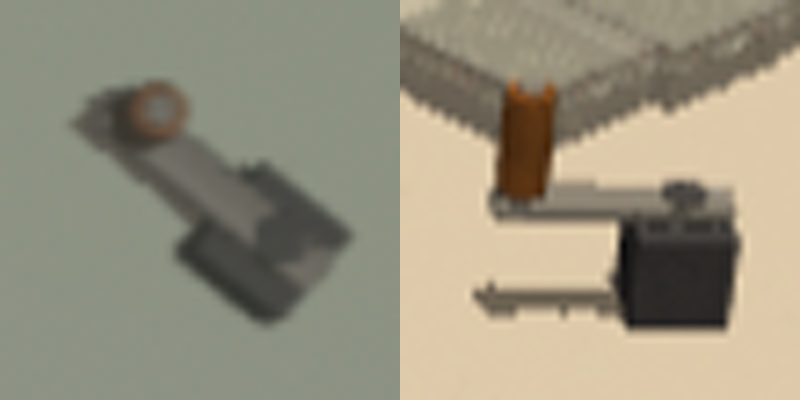

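Run:
```python
from h import *
d=load('top0');w=load('wrist0')
s=status.sense();Rt=rot(s['eef_rot']);print(Rt.round(3))
W=np.eye(4);W[:3,:3]=Rt;W[:3,3]=s['tcp_pos'];print((np.linalg.inv(W)@w['T']).round(4))
for a in(0,.006,.025,.1,.15,.2,.25): print(a,proj(w,np.array(s['tcp_pos'])+Rt[:,0]*a))
g=plane(d,[(350+160/8-.5,180+108/8-.5)],.084)[0];print('grip',g)
# block corners top image (350..): right corner(352,235), bottom(265,322) top back (262,160)
for z in(.036,0.044):print(plane(d,[(350+x/8,180+y/8) for x,y in((352,235),(270,322),(262,160),(180,245))],z).round(4))
# vise bed corners / housing
f=5.3
q=[(135+x/f,120+y/f) for x,y in((695,48),(762,262),(100,442),(560,120),(683,90),(720,205),(590,238))]
print(plane(d,q[:3],.014).round(4));print(plane(d,q[3:],.05).round(4))
print('shaft',plane(d,[(135+637/f,120+152/f)],.072))
q=[(135+x/f,120+y/f) for x,y in((290,152),(335,345),(100,205),(153,400))]
print('jaws',plane(d,q,.059).round(4))
m=d['depth']
```

```text
[[-0.     0.929  0.371]
 [ 0.002  0.371 -0.929]
 [-1.     0.    -0.002]]
[[ 2.100e-03  3.136e-01 -9.496e-01 -1.182e-01]
 [ 3.000e-04  9.496e-01  3.136e-01  7.920e-02]
 [ 1.000e+00 -1.000e-03  1.900e-03  1.000e-04]
 [ 0.000e+00  0.000e+00  0.000e+00  1.000e+00]]
0 [[278.66692293 292.65067764]]
0.006 [[278.68291194 285.61874667]]
0.025 [[278.7260804  266.59154737]]
0.1 [[278.83077942 220.19074404]]
0.15 [[278.87078724 202.36492618]]
0.2 [[278.89909708 189.71914668]]
0.25 [[278.92017682 180.28557395]]
grip [ 0.50459858 -0.0386849   0.084     ]
[[ 0.4692 -0.1055  0.036 ]
 [ 0.4432 -0.0804  0.036 ]
 [ 0.4919 -0.0791  0.036 ]
 [ 0.4664 -0.054   0.036 ]]
[[ 0.4687 -0.1036  0.044 ]
 [ 0.4429 -0.0787  0.044 ]
 [ 0.4913 -0.0774  0.044 ]
 [ 0.466  -0.0525  0.044 ]]
[[0.6713 0.2016 0.014 ]
 [0.5705 0.1708 0.014 ]
 [0.488  0.4759 0.014 ]]
[[0.6305 0.2621 0.05  ]
 [0.6441 0.2064 0.05  ]
 [0.5915 0.1898 0.05  ]
 [0.5767 0.2486 0.05  ]]
shaft [[0.61177996 0.22634479 0.072     ]]
jaws [[0.6145 0.3821 0.059 ]
 [0.5276 0.3616 0.059 ]
 [0.5908 0.4663 0.059 ]
 [0.5033 0.4419 0.059 ]]
```

The crop shows the block centre near (0.468,-0.080) with the arm at about 47°, and the vise yawed about 15°. I'll move over the crank for a close look.

Emit:
play_rows(targets=[[0.005,0.04,-0.03,-2.5,0,0],[0.015,0.08,-0.06,-5,0,0],[0.02,0.12,-0.09,-8,0,0],[0.025,0.16,-0.12,-10,0,0],[0.03,0.2,-0.15,-13,0,0],[0.035,0.24,-0.18,-16,0,0],[0.04,0.28,-0.21,-18,0,0],[0.045,0.32,-0.24,-20,0,0],[0.05,0.36,-0.27,-23,0,0],[0.055,0.405,-0.302,-25,0,0],[0.055,0.405,-0.302,-25,0,0]], fingers=100)

```text
t: 1.52
tcp_pos: [0.4686, -0.0766, 0.2]
eef_rot: [0.657, 0.259, 0.659, -0.258]
ft_force: [-0.5, 0.1, -0.5]
finger_gap: 0.0855
```

Run:
```python
from h import *
s=status.sense();print(s['t'],s['tcp_pos'],rot(s['eef_rot']).round(3).tolist(),s['q'].round(2))
d=snap('wrist','wrist1')
```

```text
1.525 [ 0.46863683 -0.07659573  0.19996247] [[-0.002, 0.681, 0.733], [0.003, 0.733, -0.681], [-1.0, 0.001, -0.004]] [-0.28 -0.06  1.63  0.    1.57  0.47]
```

View pics/wrist1.png

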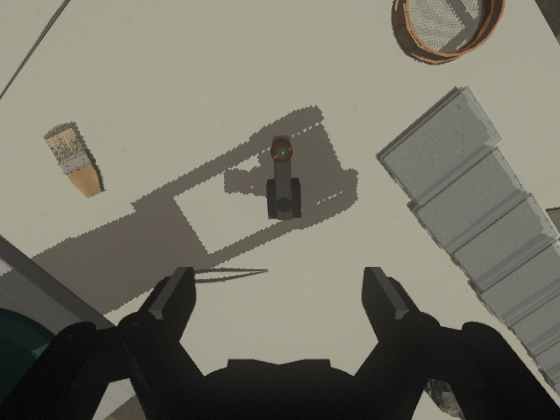

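Run:
```python
from h import *
d=load('wrist1')
a=cv2.resize(d['img'][120:230,230:340],None,fx=5,fy=5,interpolation=cv2.INTER_CUBIC)
a=np.clip(a.astype(float)*2,0,255).astype(np.uint8)
cv2.imwrite('pics/c3.png',a)
```

```text
(no output)
```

View pics/c3.png

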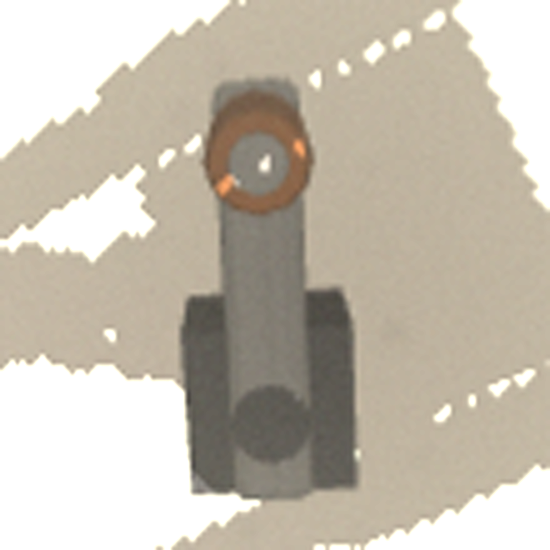

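```bash
cat >> h.py <<'E'
def tool(s,P): return (np.asarray(P)-s['tcp_pos'])@rot(s['eef_rot'])
E
python3 - <<'E'
from h import *
d=load('wrist1');s=status.sense()
f=lambda L:[(230+(x+.5)/5-.5,120+(y+.5)/5-.5) for x,y in L]
c=plane(d,f([(183,325),(352,322),(357,488),(192,492)]),.036)
t=tool(s,c);print('block',t.round(4),t.mean(0))
print('boss z47',tool(s,plane(d,f([(270,423)]),.047)))
print('grip top z84',tool(s,plane(d,f([(259,163)]),.085)))
print('arm sides',tool(s,plane(d,f([(222,240),(304,240),(232,420),(310,420)]),.044)).round(4))
print(pts(d,[(284,204),(282,152),(272,200),(282,175),(330,300),(400,280)])[:,2])
E
```

```text
block [[ 0.1643  0.0163 -0.0139]
 [ 0.1642  0.017   0.0195]
 [ 0.1642 -0.0177  0.0214]
 [ 0.1643 -0.0187 -0.0124]] [ 0.16421886 -0.00079449  0.00362872]
boss z47 [[ 0.15321981 -0.00059034  0.00326544]]
grip top z84 [[0.11521507 0.05365876 0.00053182]]
arm sides [[ 0.1562  0.0345 -0.006 ]
 [ 0.1562  0.0346  0.0094]
 [ 0.1562 -0.0009 -0.0041]
 [ 0.1562 -0.0008  0.0111]]
[0.04624096 0.08629569 0.03808216 0.04482464 0.00122059 0.00105476]
```

Emit:
play_rows(targets=[[0.04,-0.001,0.003,-2.8,0,0],[0.08,-0.001,0.003,-2.8,0,0],[0.11,-0.001,0.003,-2.8,0,0],[0.135,-0.001,0.003,-2.8,0,0],[0.155,-0.001,0.003,-2.8,0,0],[0.167,-0.001,0.003,-2.8,0,0],[0.167,-0.001,0.003,-2.8,0,0]])

```text
t: 2.45
tcp_pos: [0.4683, -0.0814, 0.0326]
eef_rot: [0.662, 0.244, 0.665, -0.243]
ft_force: [0.7, 0.4, 0.4]
finger_gap: 0.0854
```

Emit:
play_rows(targets=[[0,0,0,0,0,0],[0,0,0,0,0,0],[0,0,0,0,0,0],[0,0,0,0,0,0],[0,0,0,0,0,0],[0,0,0,0,0,0]], fingers=0, newtons=50)

```text
t: 3.2
tcp_pos: [0.4691, -0.0816, 0.0335]
eef_rot: [0.663, 0.244, 0.665, -0.243]
ft_force: [-0.3, -0.4, 5.6]
finger_gap: 0.033
```

Run:
```python
from h import *
s=status.sense();print(s['t'],s['tcp_pos'],rot(s['eef_rot']).round(3).tolist(),s['q'].round(2),s['finger_gap'],r.tips_ahead)
d=snap('wrist','wrist2');snap('scene','scene2')
a=load('scene2')['img'][150:230,310:400];cv2.imwrite('pics/c4.png',np.hstack([d['img'],cv2.resize(a,None,fx=2.6,fy=5.25)]) )
```

```text
3.2 [ 0.46914566 -0.08162875  0.0335459 ] [[-0.002, 0.647, 0.763], [0.001, 0.763, -0.647], [-1.0, -0.0, -0.002]] [-0.29  0.09  1.84  0.    1.22  0.41] 0.03303296833683118 0.025
```

View pics/c4.png

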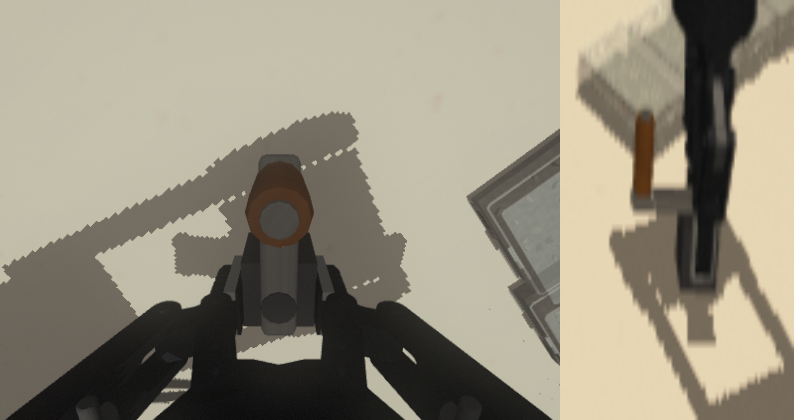

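The crank is gripped (gap 33 mm). I'll lift it and go to a view position beside the shaft.

Emit:
play_rows(targets=[[-0.03,0,0,0,0,0],[-0.08,0,0,0,0,0],[-0.13,0.02,-0.012,0,0,0],[-0.156,0.055,-0.033,6,0,0],[-0.156,0.095,-0.057,12,0,0],[-0.156,0.135,-0.081,18,0,0],[-0.156,0.175,-0.105,24,0,0],[-0.156,0.21,-0.126,30,0,0],[-0.156,0.235,-0.141,35,0,0],[-0.156,0.245,-0.147,35,0,0],[-0.156,0.245,-0.147,35,0,0]])

```text
t: 4.68
tcp_pos: [0.5153, 0.2, 0.1888]
eef_rot: [0.559, 0.431, 0.562, -0.432]
ft_force: [-1.3, -0.4, -2.4]
finger_gap: 0.0329
```

Run:
```python
from h import *
s=status.sense();print(s['t'],s['tcp_pos'],rot(s['eef_rot']).round(3).tolist(),s['q'].round(2),s['finger_gap'],s['ft_force'])
pickle.dump(s,open('pics/s3.pkl','wb'))
d=snap('wrist','wrist3')
a=cv2.resize(d['img'],None,fx=1.4,fy=1.4);cv2.imwrite('pics/c5.png',a)
```

```text
4.675 [0.51531429 0.20001133 0.18876752] [[-0.004, 0.967, 0.256], [0.0, 0.256, -0.967], [-1.0, -0.004, -0.001]] [0.27 0.12 1.47 0.   1.56 1.58] 0.03290568377665664 [-1.30209101 -0.44239097 -2.41215393]
```

View pics/c5.png

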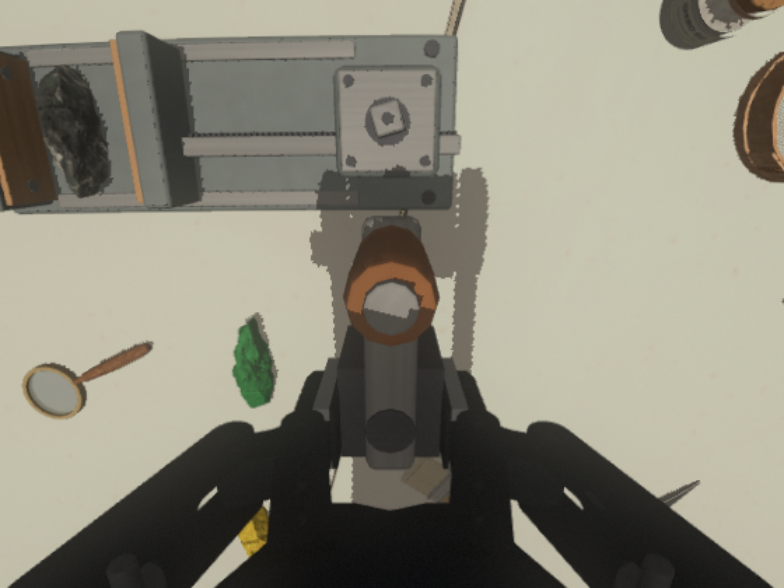

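The wrist picture shows the shaft at about (276,85) in original pixels, with its square turned relative to the housing. The crank sits straight in the fingers. I'll zoom in on the shaft and the crank boss.

Run:
```python
from h import *
d=load('wrist3')
a=cv2.resize(d['img'][62:107,254:299],None,fx=12,fy=12,interpolation=cv2.INTER_CUBIC)
a=np.clip(a.astype(float)*1.4,0,255).astype(np.uint8)
cv2.imwrite('pics/c6.png',a)
```

```text
(no output)
```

View pics/c6.png

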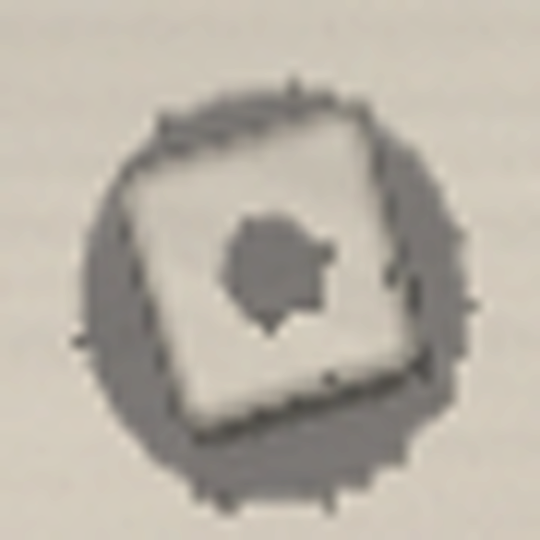

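Run:
```python
from h import *
d=load('wrist3');s=pickle.load(open('pics/s3.pkl','rb'))
f=lambda L:[(254+(x+.5)/12-.5,62+(y+.5)/12-.5) for x,y in L]
t=tool(s,plane(d,f([(130,180),(355,120),(412,360),(195,420)]),.0715));print(t.round(4),t.mean(0))
print('mark',tool(s,plane(d,f([(275,270)]),.072)))
e=np.roll(t,-1,0)-t;print(np.degrees(np.arctan2(e[:,2],e[:,1]))%90,np.linalg.norm(e,axis=1))
# crank in hand
zt=s['tcp_pos'][2]
g=lambda L:[(x/1.4-.15,y/1.4-.15) for x,y in L]
print('boss',tool(s,plane(d,g([(390,431)]),zt+.0135)))
print('grip',tool(s,plane(d,g([(391,307)]),zt+.0505)))
d2=load('wrist2')
print(pts(d,[(279,307),(279,218),(276,84),(262,95),(300,130)]).round(4), 'TCPz',zt)
```

```text
[[ 0.1169  0.1069 -0.0105]
 [ 0.1168  0.1103  0.0033]
 [ 0.1169  0.0965  0.007 ]
 [ 0.1169  0.093  -0.0066]] [ 0.1168603   0.10168087 -0.0017216 ]
mark [[ 0.11636008  0.10169187 -0.00159385]]
[76.1816365  75.29655062 75.41559724 74.4053678 ] [0.01429022 0.01432146 0.01406279 0.01451474]
boss [[-0.01350619  0.00145758  0.00013255]]
grip [[-0.05072275  0.05492644  0.00035468]]
[[0.5166 0.1999 0.2014]
 [0.5698 0.214  0.2416]
 [0.6127 0.2279 0.0718]
 [0.6034 0.2376 0.0505]
 [0.5835 0.197  0.0149]] TCPz 0.18876752234542016
```

Run:
```python
from h import *
d=load('wrist3')
a=cv2.resize(d['img'][180:350,210:350],None,fx=4.2,fy=4.2,interpolation=cv2.INTER_CUBIC)[:600]
a=np.clip(a.astype(float)*2,0,255).astype(np.uint8)
cv2.imwrite('pics/c7.png',a)
```

```text
(no output)
```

View pics/c7.png

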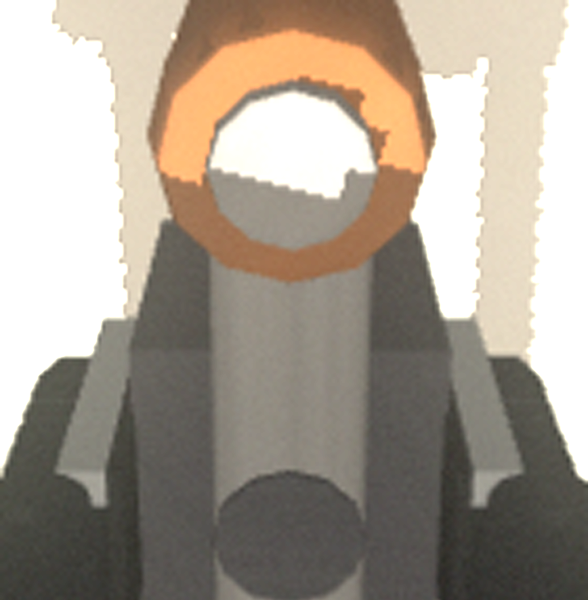

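Run:
```python
from h import *
d=load('wrist3');s=pickle.load(open('pics/s3.pkl','rb'));zt=s['tcp_pos'][2]
f=lambda L:[(210+(x+.5)/4.2-.5,180+(y+.5)/4.2-.5) for x,y in L]
for dz in(.0015,.0025,.0035):
  print(tool(s,plane(d,f([(132,349),(448,349)]),zt+dz)).round(4))
print('bottom edge front',tool(s,plane(d,f([(165,222),(415,222)]),zt-.0335)).round(4))
print('boss',tool(s,plane(d,f([(290,537)]),zt+.0127)).round(4), 'ring', tool(s,plane(d,f([(291,155)]),zt+.0505)).round(4))
uv=[(x,y) for x,y in((265,280),(292,280),(266,268),(279,285),(279,275))]
print((pts(d,uv)-s['tcp_pos']).round(4))
```

```text
[[-0.0015  0.0165 -0.0166]
 [-0.0016  0.0166  0.0171]]
[[-0.0025  0.017  -0.0165]
 [-0.0026  0.0171  0.0169]]
[[-0.0035  0.0176 -0.0163]
 [-0.0036  0.0177  0.0168]]
bottom edge front [[ 0.0335  0.0167 -0.0165]
 [ 0.0334  0.0168  0.0169]]
boss [[-0.0127  0.001   0.0002]] ring [[-0.0507  0.0556  0.0003]]
[[ 0.0115  0.0088  0.0108]
 [ 0.0145 -0.0022  0.0108]
 [ 0.0174  0.0098  0.0111]
 [ 0.011   0.0025  0.0112]
 [ 0.0156  0.0037  0.0112]]
```

Emit:
play_rows(targets=[[0,0.03,-0.001,-5,0,0],[0,0.06,-0.001,-10,0,0],[0.02,0.085,-0.002,-14.7,0,0],[0.045,0.1014,-0.0018,-14.7,0,0],[0.07,0.1014,-0.0018,-14.7,0,0],[0.074,0.1014,-0.0018,-14.7,0,0],[0.074,0.1014,-0.0018,-14.7,0,0]])

```text
t: 5.6
tcp_pos: [0.6128, 0.226, 0.1151]
eef_rot: [0.609, 0.356, 0.612, -0.357]
ft_force: [-0.6, 0.7, -2.1]
finger_gap: 0.033
```

Run:
```python
from h import *
s=status.sense();print(s['t'],s['tcp_pos'],rot(s['eef_rot']).round(3).tolist(),s['q'].round(2),s['finger_gap'],s['ft_force'])
s3=pickle.load(open('pics/s3.pkl','rb'));print(tool(s3,s['tcp_pos']))
pickle.dump(s,open('pics/s4.pkl','wb'))
a=snap('wrist','wrist4');b=snap('scene','scene4')
cv2.imwrite('pics/c8.png',np.hstack([cv2.resize(b['img'][160:240,180:270],(450,400),interpolation=cv2.INTER_CUBIC),cv2.resize(a['img'][200:340,220:340],(343,400),interpolation=cv2.INTER_CUBIC)]))
```

```text
5.6 [0.61284762 0.22596221 0.11510978] [[-0.004, 0.871, 0.491], [-0.0, 0.491, -0.871], [-1.0, -0.003, -0.002]] [0.27 0.38 1.3  0.   1.46 1.32] 0.0329550350797764 [-0.60966109  0.71184725 -2.09424782]
[ 7.32496914e-02  1.01223223e-01 -4.11810596e-05]
```

View pics/c8.png

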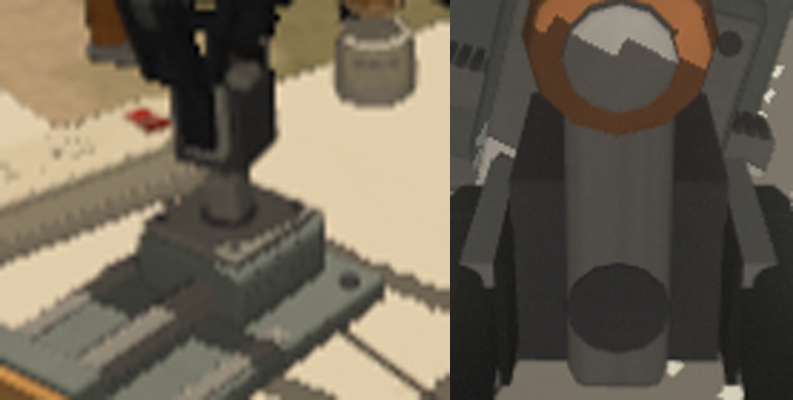

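Emit:
play_rows(targets=[[0.002,0.0006,-0.0017,0,0,0],[0.005,0.0006,-0.0017,0,0,0],[0.005,0.0006,-0.0017,0,0,0]])

```text
t: 6.08
tcp_pos: [0.613, 0.2285, 0.1115]
eef_rot: [0.61, 0.357, 0.611, -0.357]
ft_force: [0.3, 0.3, -2.5]
finger_gap: 0.0332
```

Run:
```python
from h import *
s=status.sense();print(s['t'],s['tcp_pos'],rot(s['eef_rot']).round(3).tolist(),s['ft_force'])
s3=pickle.load(open('pics/s3.pkl','rb'));print(tool(s3,s['tcp_pos']))
```

```text
6.075 [0.61298069 0.22845214 0.11148738] [[-0.001, 0.871, 0.491], [0.001, 0.491, -0.871], [-1.0, -0.001, -0.001]] [ 0.25820292  0.33731498 -2.50983199]
[ 0.07687219  0.10200337 -0.00240933]
```

Emit:
play_rows(targets=[[0.003,-0.001,0.0005,0,0,0],[0.006,-0.001,0.0005,0,0,0],[0.009,-0.001,0.0005,0,0,0],[0.012,-0.001,0.0005,0,0,0],[0.012,-0.001,0.0005,0,0,0]])

```text
t: 6.7
tcp_pos: [0.6121, 0.2275, 0.0989]
eef_rot: [0.61, 0.356, 0.611, -0.357]
ft_force: [-0.1, 1.3, -2.4]
finger_gap: 0.0331
```

Below the shaft top by about 6 mm with no contact force, so the socket is engaging. I'll continue down.

Emit:
play_rows(targets=[[0.003,0,0,0,0,0],[0.006,0,0,0,0,0],[0.009,0,0,0,0,0],[0.012,0,0,0,0,0],[0.014,0,0,0,0,0],[0.0145,0,0,0,0,0]])

```text
t: 7.45
tcp_pos: [0.612, 0.2274, 0.0842]
eef_rot: [0.61, 0.356, 0.611, -0.357]
ft_force: [0.1, 0.1, -1.8]
finger_gap: 0.033
```

Emit:
play_rows(targets=[[0,0,0,0,0,0],[0,0,0,0,0,0],[0,0,0,0,0,0],[0,0,0,0,0,0],[-0.03,0,0,0,0,0],[-0.08,0,0,0,0,0],[-0.12,0,0,0,0,0],[-0.12,0,0,0,0,0]], fingers=100)

```text
t: 8.45
tcp_pos: [0.6143, 0.228, 0.2101]
eef_rot: [0.612, 0.359, 0.609, -0.354]
ft_force: [-0.1, -0.3, -0.1]
finger_gap: 0.0854
```

Run:
```python
from h import *
s=status.sense();print(s['t'],s['tcp_pos'],rot(s['eef_rot']).round(3).tolist(),s['q'].round(2))
pickle.dump(s,open('pics/s5.pkl','wb'))
a=snap('wrist','wrist5');b=snap('scene','scene5');
print('z',(pts(a,[(279,200),(282,205),(275,205)])).round(4))
cv2.imwrite('pics/c9.png',np.hstack([cv2.resize(b['img'][160:250,180:270],(420,420),interpolation=cv2.INTER_CUBIC),a['img'][:,90:470]]))
```

```text
8.45 [0.61434465 0.22804992 0.21009577] [[0.008, 0.871, 0.492], [0.003, 0.492, -0.871], [-1.0, 0.008, 0.001]] [0.27 0.33 1.18 0.   1.63 1.33]
z [[0.6258 0.2344 0.0944]
 [0.6232 0.2299 0.0938]
 [0.6203 0.2351 0.094 ]]
```

View pics/c9.png

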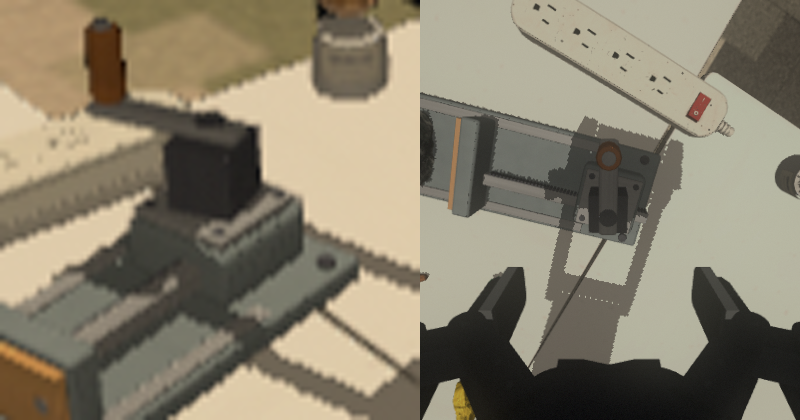

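The crank is fully seated: the arm top measures z = 0.094, which is 50 + 44 mm. Next I'll locate the grip and the jaws in this view.

Run:
```python
from h import *
a=load('wrist5');s=pickle.load(open('pics/s5.pkl','rb'))
im=cv2.resize(a['img'][135:245,240:330],None,fx=5,fy=5,interpolation=cv2.INTER_CUBIC);cv2.imwrite('pics/c10.png',np.clip(im*1.6,0,255).astype(np.uint8))
print('grip',plane(a,[(278,157)],.134),tool(s,plane(a,[(278,157)],.134)))
print('boss',plane(a,[(278.5,206)],.0965))
```

```text
grip [[0.66078481 0.2549369  0.134     ]] [[ 0.07653559  0.05302857 -0.00066296]]
boss [[0.62164644 0.23246732 0.0965    ]]
```

View pics/c10.png

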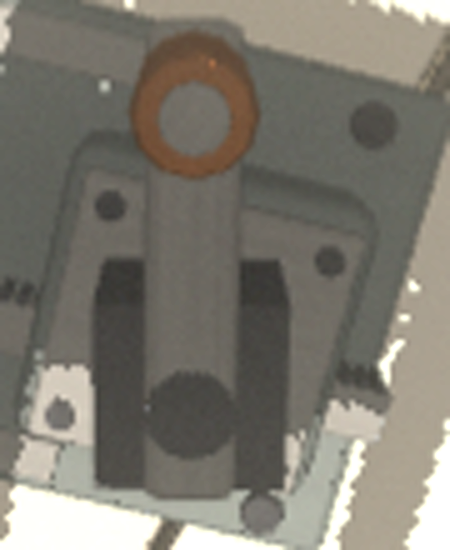

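Emit:
play_rows(targets=[[0.01,0.03,0,0,0,-0.2],[0.02,0.0525,-0.0005,0,0,-0.5],[0.04,0.0525,-0.0005,0,0,-0.5],[0.06,0.0525,-0.0005,0,0,-0.5],[0.075,0.0525,-0.0005,0,0,-0.5],[0.08,0.0525,-0.0005,0,0,-0.5],[0.08,0.0525,-0.0005,0,0,-0.5]])

```text
t: 9.43
tcp_pos: [0.6574, 0.2536, 0.1243]
eef_rot: [0.608, 0.354, 0.613, -0.359]
ft_force: [-0.5, 0.7, 0.3]
finger_gap: 0.0857
```

Run:
```python
from h import *
s=status.sense();print(s['t'],s['tcp_pos'],rot(s['eef_rot']).round(3).tolist(),s['ft_force'])
a=snap('wrist','wrist6')
```

```text
9.425 [0.65740313 0.25355504 0.12428796] [[-0.01, 0.871, 0.491], [-0.004, 0.491, -0.871], [-1.0, -0.01, -0.001]] [-0.49106984  0.73754112  0.32489268]
```

View pics/wrist6.png

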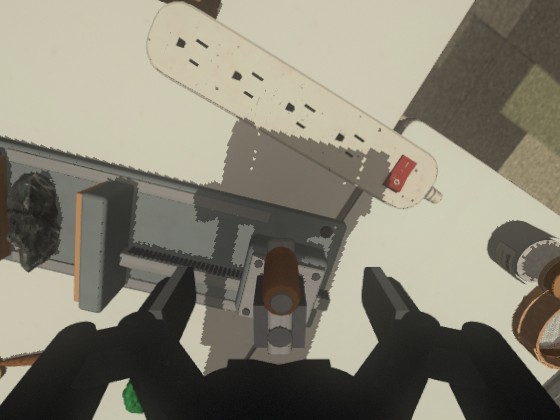

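Emit:
play_rows(targets=[[-0.006,0.003,0.0005,0,0,0.5],[-0.006,0.003,0.0005,0,0,0.5],[-0.006,0.003,0.0005,0,0,0.5]])

```text
t: 9.85
tcp_pos: [0.661, 0.2548, 0.1319]
eef_rot: [0.611, 0.357, 0.611, -0.356]
ft_force: [0.4, -0.2, -0.6]
finger_gap: 0.0854
```

Good. I'll close on the grip.

Emit:
play_rows(targets=[[0,0,0,0,0,0],[0,0,0,0,0,0],[0,0,0,0,0,0],[0,0,0,0,0,0],[0,0,0,0,0,0],[0,0,0,0,0,0]], fingers=0, newtons=50)

```text
t: 10.6
tcp_pos: [0.661, 0.2548, 0.1319]
eef_rot: [0.611, 0.357, 0.611, -0.356]
ft_force: [0.5, -0.2, 0.1]
finger_gap: 0.0165
```

```bash
cat > plan.py <<'E'
from h import *
import sys
# circle about S, radius .055; from measured pose
S=np.array([.6124,.2276])
def rows(step,n,Z=None,lead=0):
    s=status.sense();p=s['tcp_pos'];Rm=rot(s['eef_rot'])
    v=p[:2]-S;ph=np.degrees(np.arctan2(v[1],v[0]));rad=np.hypot(*v)
    print('t',round(s['t'],2),'phi',ph.round(2),'rad',rad.round(4),'z',p[2].round(4),'F',s['ft_force'].round(2),'x',Rm[:,0].round(3),'yaw',np.degrees(np.arctan2(Rm[1,1],Rm[0,1])).round(2))
    u=np.array([-np.sin(np.radians(ph)),np.cos(np.radians(ph))])
    print('F radial',(s['ft_force'][:2]@v/rad).round(2),'F resisting clockwise',(s['ft_force'][:2]@u).round(2))
    out=[]
    for k in range(1,n+1):
        a=np.radians(ph-step*k-lead)
        q=np.array([*(S+.055*np.array([np.cos(a),np.sin(a)])),Z if Z else p[2]])
        out.append((Rm.T@(q-p)).round(3).tolist()+[0,0,0])
    print(out)
if __name__=='__main__': rows(float(sys.argv[1]),int(sys.argv[2]))
E
python3 plan.py 7.5 6; python3 -c "
from plant import status;print(status.sense()['finger_gap'])"
```

```text
t 10.6 phi 29.26 rad 0.0557 z 0.1319 F [ 0.53 -0.21  0.08] x [ 0.001  0.001 -1.   ] yaw 29.43
F radial 0.36 F resisting clockwise -0.44
[[-0.0, -0.001, 0.007, 0, 0, 0], [-0.0, -0.003, 0.014, 0, 0, 0], [-0.0, -0.005, 0.021, 0, 0, 0], [-0.0, -0.008, 0.027, 0, 0, 0], [-0.0, -0.012, 0.033, 0, 0, 0], [-0.0, -0.017, 0.039, 0, 0, 0]]
0.016512079874214453
```

Emit:
play_rows(targets=[[0,-0.001,0.007,0,0,0],[0,-0.003,0.014,0,0,0],[0,-0.005,0.021,0,0,0],[0,-0.008,0.027,0,0,0],[0,-0.012,0.033,0,0,0],[0,-0.017,0.039,0,0,0],[0,-0.017,0.039,0,0,0]])

```text
t: 11.48
tcp_pos: [0.6655, 0.2108, 0.1322]
eef_rot: [0.611, 0.357, 0.61, -0.357]
ft_force: [3.2, 0.2, 1.5]
finger_gap: 0.0161
```

```bash
python3 plan.py 10 12
```

```text
t 11.47 phi -17.51 rad 0.0557 z 0.1322 F [3.22 0.22 1.5 ] x [ 0.001 -0.001 -1.   ] yaw 29.36
F radial 3.0 F resisting clockwise 1.17
[[0.0, -0.008, 0.005, 0, 0, 0], [0.0, -0.016, 0.01, 0, 0, 0], [-0.0, -0.026, 0.013, 0, 0, 0], [-0.0, -0.035, 0.014, 0, 0, 0], [-0.0, -0.045, 0.014, 0, 0, 0], [-0.0, -0.054, 0.012, 0, 0, 0], [-0.0, -0.063, 0.008, 0, 0, 0], [-0.0, -0.071, 0.003, 0, 0, 0], [-0.0, -0.078, -0.003, 0, 0, 0], [-0.0, -0.084, -0.011, 0, 0, 0], [-0.0, -0.089, -0.019, 0, 0, 0], [-0.0, -0.092, -0.028, 0, 0, 0]]
```

Emit:
play_rows(targets=[[0,-0.008,0.005,0,0,0],[0,-0.016,0.01,0,0,0],[0,-0.026,0.013,0,0,0],[0,-0.035,0.014,0,0,0],[0,-0.045,0.014,0,0,0],[0,-0.054,0.012,0,0,0],[0,-0.063,0.008,0,0,0],[0,-0.071,0.003,0,0,0],[0,-0.078,-0.003,0,0,0],[0,-0.084,-0.011,0,0,0],[0,-0.089,-0.019,0,0,0],[0,-0.092,-0.028,0,0,0]])

```text
t: 12.98
tcp_pos: [0.5718, 0.191, 0.1317]
eef_rot: [0.611, 0.358, 0.609, -0.356]
ft_force: [7.7, 3.8, -4.4]
finger_gap: 0.0164
```

```bash
python3 plan.py 12 12
```

```text
t 12.97 phi -137.9 rad 0.0547 z 0.1317 F [ 7.71  3.84 -4.44] x [ 0.003  0.    -1.   ] yaw 29.37
F radial -8.29 F resisting clockwise 2.32
[[-0.0, -0.002, -0.011, 0, 0, 0], [-0.0, -0.001, -0.023, 0, 0, 0], [-0.0, 0.003, -0.034, 0, 0, 0], [-0.0, 0.008, -0.044, 0, 0, 0], [-0.0, 0.016, -0.052, 0, 0, 0], [-0.0, 0.025, -0.059, 0, 0, 0], [0.0, 0.036, -0.064, 0, 0, 0], [0.0, 0.047, -0.067, 0, 0, 0], [0.0, 0.058, -0.067, 0, 0, 0], [0.0, 0.07, -0.065, 0, 0, 0], [0.0, 0.08, -0.06, 0, 0, 0], [0.0, 0.09, -0.053, 0, 0, 0]]
```

Emit:
play_rows(targets=[[0,-0.002,-0.011,0,0,0],[0,-0.0,-0.023,0,0,0],[0,0.004,-0.034,0,0,0],[0,0.009,-0.044,0,0,0],[0,0.017,-0.052,0,0,0],[0,0.026,-0.059,0,0,0],[0,0.037,-0.064,0,0,0],[0,0.048,-0.067,0,0,0],[0,0.059,-0.067,0,0,0],[0,0.071,-0.065,0,0,0],[0,0.081,-0.06,0,0,0],[0,0.091,-0.053,0,0,0]])

```text
t: 14.48
tcp_pos: [0.6236, 0.2829, 0.1315]
eef_rot: [0.61, 0.357, 0.612, -0.357]
ft_force: [-5.2, -3.0, 3.3]
finger_gap: 0.0166
```

```bash
sed -i 's/\[.6124,.2276\]/[.6130,.2279]/' plan.py; python3 plan.py 12 12
```

```text
t 14.47 phi 79.07 rad 0.056 z 0.1315 F [-5.21 -2.98  3.29] x [-0.003  0.001 -1.   ] yaw 29.42
F radial -3.91 F resisting clockwise 4.55
[[-0.0, 0.007, 0.009, 0, 0, 0], [-0.0, 0.013, 0.019, 0, 0, 0], [-0.0, 0.017, 0.03, 0, 0, 0], [-0.0, 0.019, 0.041, 0, 0, 0], [-0.0, 0.018, 0.053, 0, 0, 0], [-0.0, 0.015, 0.064, 0, 0, 0], [-0.0, 0.009, 0.074, 0, 0, 0], [-0.0, 0.002, 0.082, 0, 0, 0], [-0.0, -0.007, 0.09, 0, 0, 0], [-0.0, -0.018, 0.094, 0, 0, 0], [-0.0, -0.029, 0.097, 0, 0, 0], [-0.0, -0.04, 0.098, 0, 0, 0]]
```

Emit:
play_rows(targets=[[0,0.007,0.009,0,0,0],[0,0.013,0.019,0,0,0],[0,0.017,0.03,0,0,0],[0,0.019,0.041,0,0,0],[0,0.018,0.053,0,0,0],[0,0.015,0.064,0,0,0],[0,0.009,0.074,0,0,0],[0,0.002,0.082,0,0,0],[0,-0.007,0.09,0,0,0],[0,-0.018,0.094,0,0,0],[0,-0.029,0.097,0,0,0]])

```text
t: 15.85
tcp_pos: [0.6461, 0.1831, 0.1317]
eef_rot: [0.61, 0.357, 0.611, -0.357]
ft_force: [2.6, 2.0, 4.1]
finger_gap: 0.0165
```

```bash
python3 plan.py 10 12
python3 - <<'E'
from h import *
a=snap('scene','scene7');b=snap('top','top7')
cv2.imwrite('pics/c11.png',np.hstack([cv2.resize(a['img'][190:290,110:250],(530,378),interpolation=cv2.INTER_CUBIC),cv2.resize(b['img'][130:210,135:190],(260,378),interpolation=cv2.INTER_CUBIC)]))
E
```

```text
t 15.85 phi -53.54 rad 0.0557 z 0.1317 F [2.57 2.05 4.11] x [-0.001  0.001 -1.   ] yaw 29.39
F radial -0.12 F resisting clockwise 3.28
[[0.0, -0.01, -0.0, 0, 0, 0], [0.0, -0.019, -0.002, 0, 0, 0], [0.0, -0.028, -0.005, 0, 0, 0], [0.0, -0.037, -0.009, 0, 0, 0], [0.0, -0.044, -0.015, 0, 0, 0], [0.0, -0.051, -0.022, 0, 0, 0], [0.0, -0.056, -0.03, 0, 0, 0], [0.0, -0.059, -0.039, 0, 0, 0], [0.0, -0.061, -0.049, 0, 0, 0], [0.0, -0.062, -0.058, 0, 0, 0], [0.0, -0.06, -0.068, 0, 0, 0], [0.0, -0.058, -0.077, 0, 0, 0]]
```

View pics/c11.png

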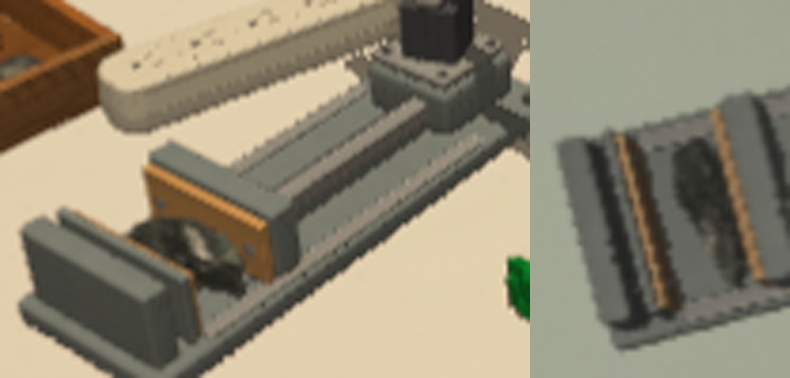

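The jaw is about 37 mm in and next to the stone, and the stone is still clear of the spring jaw. I'll continue with shorter batches and check the force each time.

Emit:
play_rows(targets=[[0,-0.01,0,0,0,0],[0,-0.019,-0.002,0,0,0],[0,-0.028,-0.005,0,0,0],[0,-0.037,-0.009,0,0,0],[0,-0.044,-0.015,0,0,0],[0,-0.051,-0.022,0,0,0],[0,-0.056,-0.03,0,0,0],[0,-0.059,-0.039,0,0,0],[0,-0.061,-0.049,0,0,0],[0,-0.062,-0.058,0,0,0]])

```text
t: 17.2
tcp_pos: [0.5635, 0.2027, 0.1314]
eef_rot: [0.611, 0.357, 0.61, -0.357]
ft_force: [8.9, 0.7, -2.0]
finger_gap: 0.0164
```

```bash
python3 plan.py 8 8
python3 - <<'E'
from h import *
b=snap('top','top8')
cv2.imwrite('pics/c12.png',cv2.resize(b['img'][130:210,135:215],(600,600),interpolation=cv2.INTER_CUBIC))
E
```

```text
t 17.2 phi -153.01 rad 0.0556 z 0.1314 F [ 8.91  0.73 -1.97] x [ 0.    -0.002 -1.   ] yaw 29.36
F radial -8.27 F resisting clockwise 3.39
[[-0.0, 0.001, -0.008, 0, 0, 0], [-0.0, 0.003, -0.015, 0, 0, 0], [-0.0, 0.006, -0.022, 0, 0, 0], [-0.0, 0.01, -0.029, 0, 0, 0], [-0.0, 0.015, -0.035, 0, 0, 0], [-0.0, 0.02, -0.04, 0, 0, 0], [-0.0, 0.027, -0.045, 0, 0, 0], [-0.0, 0.033, -0.048, 0, 0, 0]]
```

View pics/c12.png

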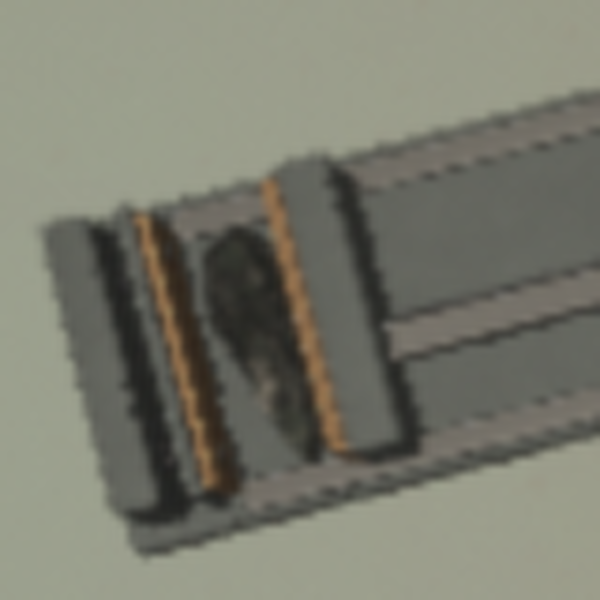

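Emit:
play_rows(targets=[[0,0.001,-0.008,0,0,0],[0,0.003,-0.015,0,0,0],[0,0.006,-0.022,0,0,0],[0,0.01,-0.029,0,0,0],[0,0.015,-0.035,0,0,0],[0,0.02,-0.04,0,0,0],[0,0.027,-0.045,0,0,0],[0,0.033,-0.048,0,0,0],[0,0.033,-0.048,0,0,0]])

```text
t: 18.38
tcp_pos: [0.5673, 0.2594, 0.1313]
eef_rot: [0.611, 0.354, 0.61, -0.359]
ft_force: [1.0, -4.5, 5.7]
finger_gap: 0.0161
```

```bash
python3 plan.py 5 8
python3 - <<'E'
from h import *
b=snap('top','top9')
cv2.imwrite('pics/c13.png',cv2.resize(b['img'][130:210,135:215],(600,600),interpolation=cv2.INTER_CUBIC))
E
```

```text
t 18.38 phi 145.46 rad 0.0555 z 0.1313 F [ 0.96 -4.5   5.66] x [-0.002 -0.007 -1.   ] yaw 29.4
F radial -3.35 F resisting clockwise 3.16
[[-0.0, 0.005, -0.001, 0, 0, 0], [-0.0, 0.009, -0.003, 0, 0, 0], [-0.0, 0.014, -0.004, 0, 0, 0], [-0.0, 0.019, -0.005, 0, 0, 0], [-0.0, 0.023, -0.005, 0, 0, 0], [-0.0, 0.028, -0.005, 0, 0, 0], [-0.0, 0.033, -0.004, 0, 0, 0], [-0.0, 0.038, -0.004, 0, 0, 0]]
```

View pics/c13.png

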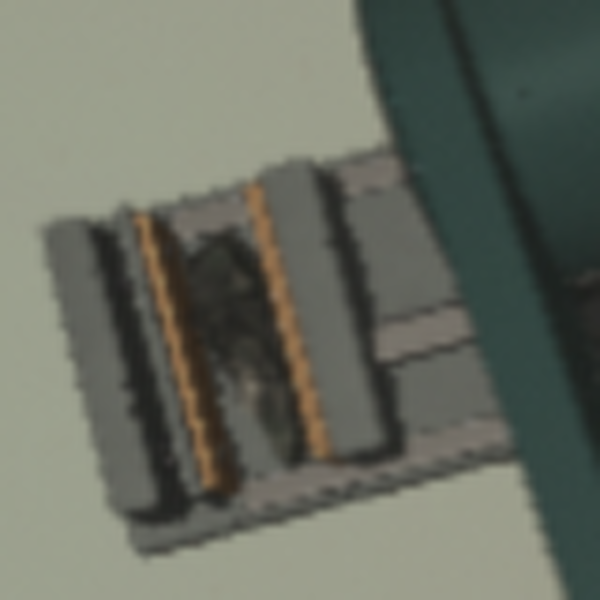

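Gap to the spring jaw is now a few mm. I'll move in 10° steps and watch the tangential force.

Emit:
play_rows(targets=[[0,0.005,-0.001,0,0,0],[0,0.009,-0.003,0,0,0],[0,0.014,-0.004,0,0,0]])

```text
t: 18.8
tcp_pos: [0.5747, 0.2679, 0.1315]
eef_rot: [0.61, 0.352, 0.611, -0.362]
ft_force: [-3.8, -3.0, 9.2]
finger_gap: 0.0159
```

```bash
python3 plan.py 5 3
python3 - <<'E'
from h import *
b=snap('scene','scene10')
cv2.imwrite('pics/c14.png',cv2.resize(b['img'][215:290,110:210],(800,600),interpolation=cv2.INTER_CUBIC))
E
```

```text
t 18.8 phi 133.74 rad 0.0553 z 0.1315 F [-3.75 -2.96  9.2 ] x [-0.009 -0.012 -1.   ] yaw 29.38
F radial 0.45 F resisting clockwise 4.76
[[-0.0, 0.005, -0.001, 0, 0, 0], [-0.0, 0.01, -0.001, 0, 0, 0], [-0.0, 0.014, -0.001, 0, 0, 0]]
```

View pics/c14.png

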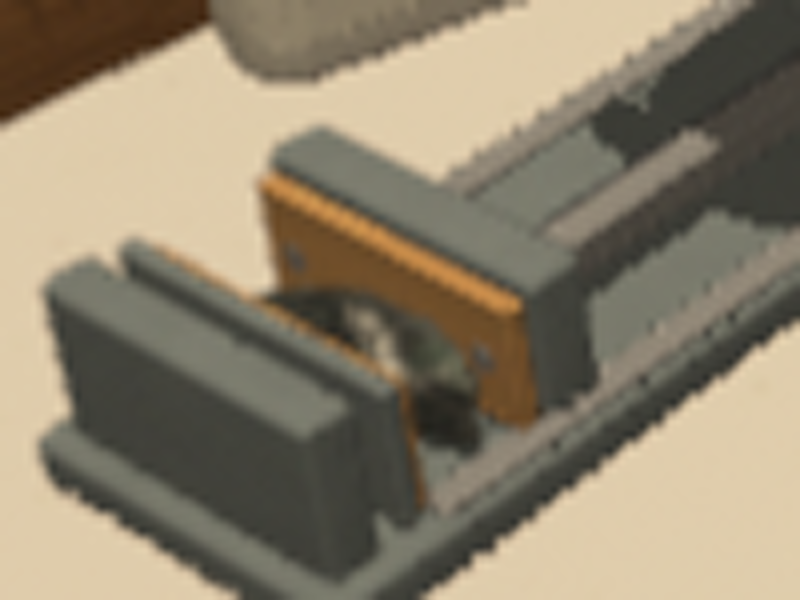

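Emit:
play_rows(targets=[[0,0.005,-0.001,0,0.1,0.3],[0,0.01,-0.001,0,0.3,0.7]])

```text
t: 19.1
tcp_pos: [0.5803, 0.2724, 0.1315]
eef_rot: [0.609, 0.354, 0.612, -0.36]
ft_force: [-4.7, -3.3, 9.2]
finger_gap: 0.0164
```

```bash
cat >> plan.py <<'E'
    print('tilt fix about y,z deg', np.degrees([rot(status.sense()['eef_rot'])[:,0]@[0,0,0] ,0]) if 0 else (lambda M:(np.degrees(M[:2,2]@M[:2,0]).round(2),np.degrees(-M[:2,1]@M[:2,0]).round(2)))(rot(status.sense()['eef_rot'])))
E
cat > spring.py <<'E'
from h import *
import sys
a=load('scene7');b=snap('scene',sys.argv[1])
# spring jaw + jaw-gap region, phase-correlated against before-contact picture
def sh(x0,x1,y0,y1):
    A=cv2.cvtColor(a['img'],cv2.COLOR_BGR2GRAY)[y0:y1,x0:x1].astype(np.float32);B=cv2.cvtColor(b['img'],cv2.COLOR_BGR2GRAY)[y0:y1,x0:x1].astype(np.float32)
    return cv2.phaseCorrelate(A,B,cv2.createHanningWindow((x1-x0,y1-y0),cv2.CV_32F))
print('spring jaw',sh(122,162,242,262),'end block',sh(112,152,255,285))
E
python3 plan.py 5 3; python3 spring.py scene11
```

```text
spring jaw ((-1.2341636431362772, 0.24733985551849713), 0.9587077963352203) end block ((0.034072198430092016, 0.07653511847988526), 0.9927515737215677)  File "plan.py", line 18
    print('tilt fix about y,z deg', np.degrees([rot(status.sense()['eef_rot'])[:,0]@[0,0,0] ,0]) if 0 else (lambda M:(np.degrees(M[:2,2]@M[:2,0]).round(2),np.degrees(-M[:2,1]@M[:2,0]).round(2)))(rot(status.sense()['eef_rot'])))
IndentationError: unexpected indent
```

```bash
sed -i '$d' plan.py
cat >> plan.py <<'E'
    M=rot(status.sense()['eef_rot']);print('tilt fix about y,z deg',np.degrees(M[:2,2]@M[:2,0]).round(2),np.degrees(-M[:2,1]@M[:2,0]).round(2))
E
python3 plan.py 4 3
python3 - <<'E'
from h import *
ims=[cv2.resize(load(k)['img'][240:285,112:166],None,fx=7,fy=7,interpolation=cv2.INTER_CUBIC) for k in('scene7','scene11')]
cv2.imwrite('pics/c15.png',np.hstack(ims))
d=load('scene7')
# expected image shift of spring jaw per mm along vise +y at its top
p=plane(d,[(136,258)],.055)[0]; u=np.array([-.26,.965,0])
print(proj(d,[p+u*.001])-proj(d,[p]))
for k in('scene7','scene10','scene11'):
  g=cv2.cvtColor(load(k)['img'],cv2.COLOR_BGR2GRAY); print(k,[g[y,124:150].tolist() for y in(252,)])
E
```

```text
[[-0.42126868  0.27362598]]
scene7 [[122, 122, 122, 122, 121, 115, 102, 83, 69, 67, 68, 83, 98, 115, 123, 124, 131, 139, 133, 111, 72, 51, 49, 46, 50, 51]]
scene10 [[120, 121, 121, 120, 118, 112, 100, 81, 68, 66, 69, 86, 104, 117, 122, 120, 139, 136, 118, 81, 60, 54, 54, 54, 48, 46]]
scene11 [[121, 120, 120, 120, 119, 112, 100, 83, 68, 65, 78, 91, 107, 119, 122, 126, 138, 139, 108, 76, 67, 60, 57, 52, 48, 47]]  File "plan.py", line 18
    M=rot(status.sense()['eef_rot']);print('tilt fix about y,z deg',np.degrees(M[:2,2]@M[:2,0]).round(2),np.degrees(-M[:2,1]@M[:2,0]).round(2))
IndentationError: unexpected indent
```

View pics/c15.png

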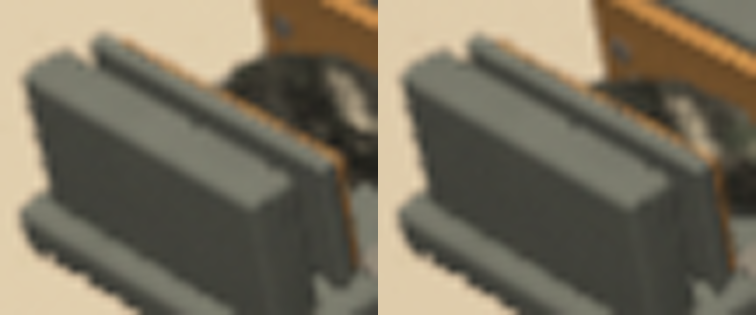

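```bash
sed -i '$d' plan.py; sed -i 's/^    print(out)/    M=Rm;print("tilt fix about y,z deg",np.degrees(M[:2,2]@M[:2,0]).round(2),np.degrees(-M[:2,1]@M[:2,0]).round(2))\n    print(out)/' plan.py
cat > spring.py <<'E'
from h import *
import sys
if not __import__('os').path.exists(f'pics/{sys.argv[1]}.pkl'): snap('scene',sys.argv[1])
A=cv2.GaussianBlur(load('scene7')['img'].astype(np.float32).mean(2),(0,0),.8)
def m(k,off=-1.2):
    B=cv2.GaussianBlur(load(k)['img'].astype(np.float32).mean(2),(0,0),.8)
    gx=cv2.Sobel((A+B)/2,cv2.CV_32F,1,0)/8;gy=cv2.Sobel((A+B)/2,cv2.CV_32F,0,1)/8
    mask=np.zeros(A.shape,np.uint8)
    cv2.line(mask,(128,248),(157,262),1,2)
    i=mask>0
    g=-(gx*-.421+gy*.274)[i];dI=(B-A)[i]
    return (g@dI)/(g@g)
for k in sys.argv[1:]: print(k,'spring jaw moved mm',round(float(m(k)),2))
E
python3 plan.py 4 3; python3 spring.py scene5 scene4 scene10 scene11
```

```text
t 19.15 phi 125.8 rad 0.0553 z 0.1315 F [-4.41 -2.77  8.75] x [-0.007 -0.005 -1.   ] yaw 29.41
F radial 0.33 F resisting clockwise 5.2
tilt fix about y,z deg 0.07 0.49
[[-0.0, 0.004, -0.0, 0, 0, 0], [-0.0, 0.008, -0.0, 0, 0, 0], [-0.0, 0.012, 0.0, 0, 0, 0]]
scene5 spring jaw moved mm -0.28
scene4 spring jaw moved mm -0.17
scene10 spring jaw moved mm 0.17
scene11 spring jaw moved mm 0.56
```

Emit:
play_rows(targets=[[0,0.004,0,0,0,0.3],[0,0.006,0,0,0,0.4]])

```text
t: 19.4
tcp_pos: [0.5825, 0.2741, 0.1315]
eef_rot: [0.609, 0.353, 0.612, -0.36]
ft_force: [-5.3, -3.9, 9.0]
finger_gap: 0.0162
```

```bash
python3 plan.py 4 3; python3 spring.py scene12
```

```text
t 19.4 phi 123.44 rad 0.0554 z 0.1315 F [-5.34 -3.87  9.  ] x [-0.009 -0.007 -1.   ] yaw 29.43
F radial -0.28 F resisting clockwise 6.59
tilt fix about y,z deg 0.1 0.64
[[-0.0, 0.004, 0.0, 0, 0, 0], [-0.0, 0.008, 0.0, 0, 0, 0], [-0.0, 0.012, 0.001, 0, 0, 0]]
scene12 spring jaw moved mm 0.75
```

Emit:
play_rows(targets=[[0,0.003,0,0,0,0.3],[0,0.005,0,0,0,0.4],[0,0.005,0,0,0,0.4]])

```text
t: 19.82
tcp_pos: [0.5837, 0.275, 0.1315]
eef_rot: [0.609, 0.352, 0.612, -0.361]
ft_force: [-5.6, -3.2, 8.5]
finger_gap: 0.0165
```

```bash
python3 plan.py 4 3; python3 spring.py scene13
```

```text
t 19.82 phi 121.85 rad 0.0554 z 0.1315 F [-5.64 -3.23  8.5 ] x [-0.01  -0.008 -1.   ] yaw 29.44
F radial 0.23 F resisting clockwise 6.5
tilt fix about y,z deg 0.13 0.75
[[-0.0, 0.004, 0.0, 0, 0, 0], [-0.0, 0.008, 0.001, 0, 0, 0], [-0.0, 0.011, 0.001, 0, 0, 0]]
scene13 spring jaw moved mm 0.83
```

Firm: the spring jaw has given about 0.8–1 mm (roughly 13–16 N) and the grip force has risen well above drag. I'm stopping here and letting go.

Emit:
play_rows(targets=[[0,0,0,0,0,0],[0,0,0,0,0,0],[0,0,0,0,0,0],[0,0,0,0,0,0],[-0.03,0,0,0,0,0],[-0.07,0,0,0,0,0],[-0.11,0,0,0,0,0],[-0.11,0,0,0,0,0]], fingers=100)

```text
t: 20.88
tcp_pos: [0.5865, 0.2766, 0.2469]
eef_rot: [0.611, 0.355, 0.61, -0.358]
ft_force: [0.1, 0.3, 0.0]
finger_gap: 0.0852
```

```bash
python3 plan.py 4 1; python3 spring.py scene14
python3 - <<'E'
from h import *
a=load('scene14');w=snap('wrist','wrist14')
cv2.imwrite('pics/c16.png',np.hstack([cv2.resize(a['img'][170:290,110:270],(440,330),interpolation=cv2.INTER_CUBIC),cv2.resize(w['img'],(440,330))])[:,:800])
E
```

```text
t 20.88 phi 118.52 rad 0.0554 z 0.2469 F [0.12 0.3  0.05] x [-0.001 -0.005 -1.   ] yaw 29.45
F radial 0.21 F resisting clockwise -0.25
tilt fix about y,z deg 0.22 0.21
[[-0.0, 0.004, 0.001, 0, 0, 0]]
scene14 spring jaw moved mm 0.7
```

View pics/c16.png

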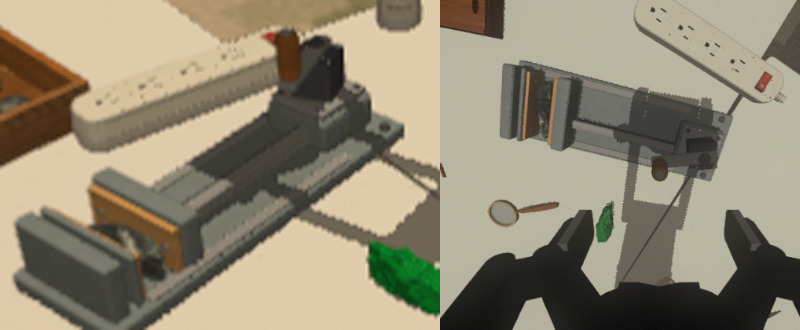

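The spring jaw is still pushed in by 0.7 mm, but the crank may look tilted. I'll check closer.

Run:
```python
from h import *
a=load('scene14');w=load('wrist14')
cv2.imwrite('pics/c17.png',np.hstack([cv2.resize(a['img'][170:240,195:265],(400,400),interpolation=cv2.INTER_CUBIC),np.clip(cv2.resize(w['img'][140:240,250:350],(400,400),interpolation=cv2.INTER_CUBIC)*1.4,0,255)]))
```

```text
[ WARN:0@0.424] global loadsave.cpp:1063 imwrite_ Unsupported depth image for selected encoder is fallbacked to CV_8U.
```

View pics/c17.png

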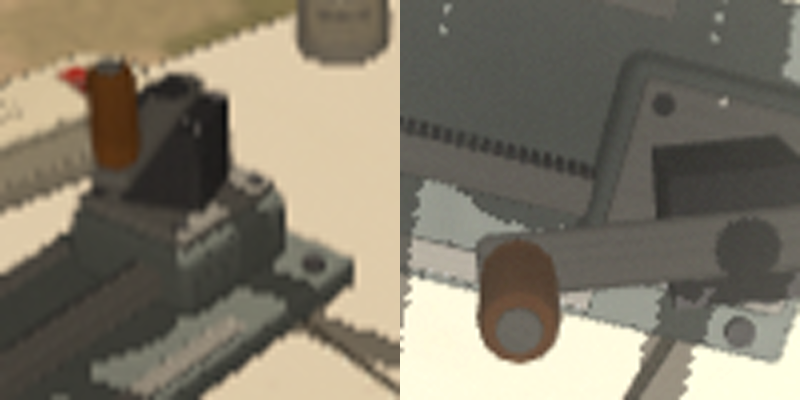

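Run:
```python
from h import *
w=load('wrist14')
uv=[(250+x/4,140+y/4) for x,y in((580-400,270),(620-400,265),(660-400,255),(700-400,250),(750-400,245),(520-400,325))]
P=pts(w,np.round(uv));print(P.round(4))
# crank axis: boss centre; arm band depth map plane fit
m=[];
for x in range(585,710,6):
  for y in range(240,290,6):
    m.append((round(250+(x-400)/4),round(140+y/4)))
Q=pts(w,m);Q=Q[abs(Q[:,2]-.094)<.006];A=np.c_[Q[:,:2],np.ones(len(Q))];c=np.linalg.lstsq(A,Q[:,2],rcond=None)[0];print(len(Q),'slope',c[:2],'z mean',Q[:,2].mean())
print('boss',plane(w,[(250+348/4,140+248/4)],.0965))
```

```text
[[0.5876 0.2591 0.0946]
 [0.5939 0.2516 0.0937]
 [0.6006 0.2446 0.0948]
 [0.607  0.2373 0.095 ]
 [0.614  0.2272 0.0956]
 [0.5825 0.2731 0.1364]]
163 slope [0.03938172 0.02927949] z mean 0.09452584368363162
boss [[0.61287784 0.22783149 0.0965    ]]
```

```bash
python3 spring.py scene0 scene2 scene4 scene5 scene10 scene11 scene12 scene13 scene14
python3 - <<'E'
from h import *
snap('scene','scene15');snap('top','top15')
A=load('scene0')['img'];B=load('scene15')['img']
cv2.imwrite('pics/c18.png',np.hstack([cv2.resize(x[240:285,112:166],None,fx=7,fy=7,interpolation=cv2.INTER_NEAREST) for x in(A,B)]))
# row profiles: gap-edge crossing positions, mean over rows
def cross(im):
    g=cv2.cvtColor(im,cv2.COLOR_BGR2GRAY).astype(float);o=[]
    for y in range(250,261):
        row=g[y];x0=int(130+(y-250)*2.0)
        seg=row[x0:x0+12];k=np.argmin(seg[:7])
        t=95.
        for j in range(k,11):
            if seg[j]<t<=seg[j+1]: o.append(x0+j+(t-seg[j])/(seg[j+1]-seg[j]));break
        else:o.append(np.nan)
    return np.array(o)
c0=cross(A)
for n in('scene4','scene5','scene7','scene10','scene11','scene12','scene13','scene14','scene15'):print(n,(cross(load(n)['img'])-c0).round(2))
T=[cv2.GaussianBlur(load(k)['img'].astype(np.float32).mean(2),(0,0),.8) for k in('top0','top7','top8','top15')]
d=load('top0');p=np.array([.545,.465,.055]);u=np.array([-.26,.965,0])
v=(proj(d,[p+u*.001])-proj(d,[p]))[0];e=proj(d,[[.5908,.4683,.057],[.5033,.4439,.057]]);print(v,e)
for B in T[1:]:
    gx=cv2.Sobel((T[0]+B)/2,cv2.CV_32F,1,0)/8;gy=cv2.Sobel((T[0]+B)/2,cv2.CV_32F,0,1)/8
    for sh in(-6,-4,-2,0):
        m=np.zeros(B.shape,np.uint8);cv2.line(m,*[tuple(int(round(c)) for c in (q+[sh,0])) for q in e],1,2);i=m>0
        g=-(gx*v[0]+gy*v[1])[i];print(sh,round(float(g@(B-T[0])[i]/(g@g)),2),end=' ')
    print()
E
```

```text
scene0 spring jaw moved mm -0.33
scene2 spring jaw moved mm 0.36
scene4 spring jaw moved mm -0.17
scene5 spring jaw moved mm -0.28
scene10 spring jaw moved mm 0.17
scene11 spring jaw moved mm 0.56
scene12 spring jaw moved mm 0.75
scene13 spring jaw moved mm 0.83
scene14 spring jaw moved mm 0.7
scene4 [-0.11 -0.12 -0.07 -0.08 -0.08 -0.12 -0.12 -0.07 -0.09 -0.09 -0.09]
scene5 [-0.04 -0.02  0.   -0.02  0.   -0.05 -0.06 -0.07  0.   -0.03 -0.07]
scene7 [-0.18 -0.19 -0.13 -0.18 -0.15 -0.19 -0.19 -0.15 -0.21 -0.19 -0.21]
scene10 [-0.38 -0.38 -0.43 -0.38 -0.39 -0.44 -0.42 -0.36 -0.45 -0.38 -0.34]
scene11 [-0.69 -0.75 -0.68 -0.71 -0.53 -0.72 -0.81 -0.71 -0.79   nan   nan]
scene12 [-0.81 -0.88 -0.81 -0.83 -0.72 -0.84 -0.92 -0.86 -0.86  6.27   nan]
scene13 [-0.9  -0.92 -0.93 -0.8  -0.86 -0.92 -1.   -0.94  7.85  6.15   nan]
scene14 [-0.81 -0.88 -0.81 -0.72 -0.79 -0.84 -0.88 -0.87  7.88  6.29   nan]
scene15 [-0.81 -0.85 -0.86 -0.72 -0.76 -0.88 -0.92 -0.88  7.88  6.29   nan]
[-0.41303386  0.1104037 ] [[153.20324847 158.80195661]
 [163.1992649  195.55905093]]
-6 -0.97 -4 1.45 -2 2.2 0 -1.48 
-6 -0.68 -4 1.02 -2 1.54 0 -1.02 
-6 -0.74 -4 2.47 -2 3.28 0 -0.29
```

View pics/c18.png

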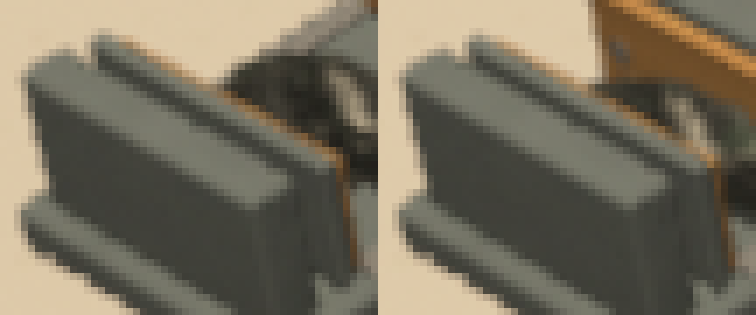

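Run:
```python
from h import *
# bystanders unmoved?
a,b=load('top0')['img'],load('top15')['img']
for n,(x0,x1,y0,y1) in dict(jar=(310,342,88,118),lens=(145,200,232,282)).items(): print(n,cv2.absdiff(a,b)[y0:y1,x0:x1].mean().round(2))
s=status.sense();print(s['t'],s['ft_force'].round(2))
print(r.hand_in())
```

```text
jar 17.33
lens 19.3
21.075 [-0.22  0.51 -0.15]
the job is handed in; nothing more can be done
None
```

Run:
```python
from h import *
a,b=load('top0')['img'],load('top15')['img']
cv2.imwrite('pics/c19.png',np.vstack([np.hstack([cv2.resize(x[85:120,308:345],(300,280)),cv2.resize(x[230:284,143:202],(300,280))]) for x in(a,b)]))
```

```text
(no output)
```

View pics/c19.png

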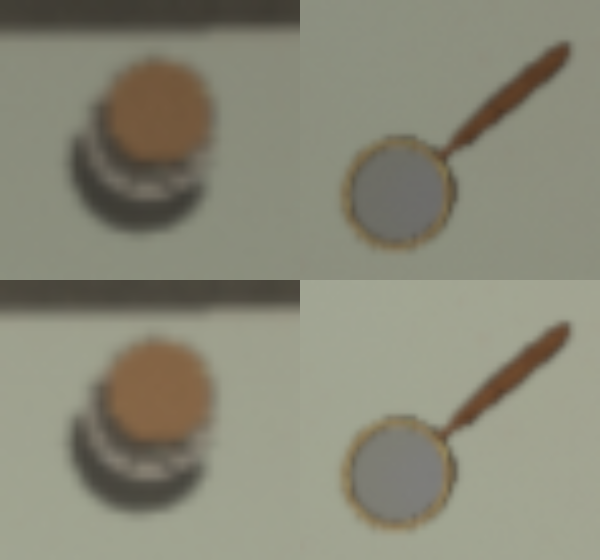

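The stone is clamped with the crank left fitted, and I handed the job in at about 21 s; no verdict is given. I set the crank down on the shaft without forcing it and wound it clockwise about 627° (1.7 turns, about 52 mm of jaw travel). Then I let go and raised the hand clear.

**Last checks:**
- **Crank:** it sits fully down. The top of its arm is at 94–95 mm, and its axis is within about 1 mm of the shaft. One depth fit across the narrow arm gave a sideways slope of about 0.05 rad, which I put down to noise.
- **Clamping force:** the two ways of judging it disagreed.
  - The spring jaw had moved 0.7–0.9 mm in the pictures after release, which means roughly 10–14 N. That is above the 7 N needed but a little under the 15–40 N range, and it held steady in the last two pictures.
  - The force at the grip before release suggested more, roughly 35 N or higher. Those readings were 1–2 N off even before the jaws touched the stone, so I stopped there instead of risking a chip.
- **Spring jaw from above:** the top camera was too noisy to confirm how far the spring jaw moved.
- **Jar and lens:** a raw picture comparison showed a difference for both, but side by side it is only overall brightness. Neither moved.

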